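# Hang the keyhole bin on the accessory post

## Task

Hang the small steel bin on the slotted post: pass the wide hole of its keyhole back plate over the screw's head, lay the plate flat against the post, then push the bin down until the slot's closed end sits fully home on the screw, clamped under the spring-loaded head, and let go. The screw has been clamped at some height in the post's slot that is not known exactly, so look or feel for it, and work gently: never force the bin against the post or screw (no more than about 2 kg of push), and leave the other things on the table where they are.

Things in the scene. Friction and masses are not known exactly. Their poses are not given: they have to be found in the camera images.
- bin: Loose open steel bin, 0.17 to 0.28 kg, standing on the table. Footprint 70 (x) x 50 (y) mm; front and side walls 40 mm high, 3 mm thick. Its back is a keyhole plate 50 mm wide, 84 high, 3 thick. Origin: centre of the underside; z up; +x points to the back plate, whose outer (back) face lies at x = +35 mm; card frame at the front (-x).
- bin_grip (a point): Good point to grip, from above, across the side walls (50 mm over the outsides, closing along the bin's y): 12 mm in front (-x) of the bin's origin, 32 mm above its underside, 47 mm in front of the plate's back face. The hand then stays clear of plate and post.
- keyhole (a point): Centre of the keyhole's wide round hole, 21 mm in diameter, on the back face of the bin's plate, 46 mm above the bin's underside. Axes as the bin's. From this hole a slot 8.5 mm wide runs straight up to its closed end.
- slot_end (a point): Where the screw's axis lies when the bin is fully home: on the plate's back face, 22 mm above the hole's centre, 68 mm above the bin's underside, 3 mm below the slot's closed end. Beside the slot, on the inner (front) face, wedge lips thicken the plate upward, from 3 mm just above the hole to about 9 mm at the closed end.
- stand: Fixed accessory post: grey base 105 x 110 x 12 mm, aluminium upright 36 mm wide, 20 mm thick, top 121 mm above the table. Origin: on the table, in the plane of the upright's front face, at its middle. -x points out of the front face, on the side of the screw; z up; base from x = -20 to +85 mm.
- screw_slot (a point): Middle of the range of the screw, in the front face, 102 mm above the table. The screw sticks out to the stand's -x at y = 0, clamped firmly up to 11 mm above or below this point (height not measured: find it by eye or feel). Shank 6 mm in diameter; round head 16 mm in diameter, 5 mm thick; at rest its underside is 3.5 mm, its front 8.5 mm from the face.
- screw_head (a joint): How far the screw's spring-loaded head is pushed out along its shank, away from the post: 0 at rest, about 0.0037 m with the bin fully home, growing as the wedge lips slide under the head. The spring pulls with 2.5 N at rest, 1 N more per mm: sliding down takes a growing push of some 5 to 15 N, and meets a hard stop at the slot's end.
- beeswax: Bystander: round cake of wax, 39 mm across, 13 mm high, on the table between bin and post. Origin: centre of the underside.
- spool_0: Bystander: standing thread spool, 26 mm across, 42 mm high, left of the post. Origin: centre of the underside.
- oiler: Bystander: standing oil bottle, 38 mm across, 128 mm high with its spout, right of the post. Origin: centre of the underside.
- bobbin_0: Bystander: small metal bobbin, 21 mm across, 11 mm high, between bin and post, to the left. Origin: centre of the underside.
- thimble: Bystander: steel thimble, 20 mm across, 22 mm high, between bin and post, to the right. Origin: centre of the underside.
Things that resemble listed ones, but are neither listed nor needed, are in the scene too. There is more than one size of the bin; the one meant has the size given above.

How it is judged:
By the outcome, as a careful person would: the job done as asked, in the order asked, and still so for the second after the job is handed in, with the robot touching nothing.
It also fails if it takes over 72 s, if anything falls off the work surface, if the arm or the gripper's body presses on something with over 40 N, if the wrist force passes 120 N, or if a joint passes its speed limit or range.

## Robot

A 6-joint arm with a two-finger parallel gripper is mounted at the origin on a cart in front of the work surface, level with it; the furniture and walls round the work are solid. World frame = base frame: x ahead of the robot, y to its left, z up, the work surface at z = 0. Lengths are in m, angles in rad, forces in N, time in s.
With the tool pointing down it reaches from about 0.35 to 0.975 m from the base axis. Payload 4.9 kg.
Tool frame: the origin (TCP) lies on the centre line of the jaws, within the pads' length; the fingertips stand manip.tip_reach ahead of it and the grasp point (between the pads) is the TCP (manip.tip_reach is the distance from the TCP to the fingertips, in m); z points along the fingers, y is the line along which they close (so a half turn about z gives the same grasp; the last joint's range is limited). The gripper opens to 85 mm and grips with 20 to 120 N. Pads are 22 mm wide; open, the fingers measure 114 mm over their backs; the gripper's body (76 mm by 85 mm) begins 54 mm behind the grasp point. The pads swing forward as they close: fully open they stand 13 mm farther back than shut.
Start: joints at [-1.292, 0.053, 1.613, -0, 1.476, -0.119], TCP at [0.242, -0.576, 0.25] pointing down, gripper open.
Joint ranges: [-3.01, 3.01], [-1.01, 2.22], [0.06, 2.58], [-1.02, 4.17], [0.09, 2.62], [-3.14, 3.14]. Speed limits (rad/s): [2.57, 2.57, 3.14, 3.14, 3.14, 3.14].

## Interface

Orientations are given as a unit quaternion [w, x, y, z].
In Python, from plant import manip gives the robot as it stands. The module is installed in compiled form; this text tells all that it offers.
- The arm moves only by the tool move_arm, never from a script. Its argument "rows" is a list of rows, each a list of 7 numbers: the shift along the tool's x, y, z in cm, then the turn, a rotation vector about the tool's x, y, z in degrees, then the opening, from -1 (shut) to 1 (fully open). In form: [[tx, ty, tz, ax, ay, az, jaw], ...]. A call has 1 to 20 rows; each row shifts and turns the commanded pose from where the row before left it, along the tool's axes as they then stand; what a row does not reach is not made up. A row lasts 1/12 s, in which the tool goes at most 41.7 mm and 7.16 degrees, less where a joint would pass 70% of its speed; a pose out of reach is approached as far as the arm can. A call is refused whole if a number of a shift passes 4.17 or a number of a turn 7.16, either way. A call with a gripper value outside its range is refused whole. The fingers move at their own pace and stop on an object; the grip force is fixed at half the most. Time passes only in rows, so rows that do not move let the fingers close. It gives the time, the measured TCP pose, the force, the opening and the grip force at its end, in the units of the state.
- manip.state(): the state, without advancing time (a new reading comes with each control period).
- manip.grab_frame(name): name is "scene" or "top" or "wrist"; returns a dict with "img" (480x640x3 uint8, blue, green, red), "mtx" (3x3 intrinsics, pixels), "R" (3x3) and "t" (3): a world point X has camera coordinates R X + t. Camera axes: x right, y down, z forward; pixel columns grow to the right and rows downward; lengths in m; the calibration is good to about 2 mm. A picture is of the moment at which its call begins. There is no depth.
- manip.job_done(): hands the job in; it is judged then, once.
The state is a dict: "time": time; "joint_pos": joint angles; "joint_vel": joint speeds; "joint_efforts": joint torques, N m; "tool_pos": TCP position; "tool_rot": TCP orientation; "contact_force": force on the tool from outside, world axes, zero at the start; "ft_torque": the same for the moment, N m; "gripper_width": opening from 0.0 (shut) to 1.0 (fully open); "grasp_force": force on a finger pad.
Only numpy, scipy, OpenCV 4.12 (cv2) and the standard library are available. Lean on these libraries where they do the work, as an engineer would, in place of code of your own. Each camera call takes 0.05 s, during which the arm holds its last target. There are 200 camera calls.

## Working session

There is one attempt and no reset: what is moved stays moved. The work goes in short steps, Python scripts to look and compute and a tool call to move; the robot and the scene stay as the last step left them, time stands still between calls to the robot, and variables do not carry over. Pictures are saved under pics/ and viewed, at most 10 in all, crops included, and the job is handed in when it is done.

Besides the shell and the picture viewer there is one more tool, called after "Request:" as a command line: name --pt "numbers of a row" for each row, then --argument value for the rest. move_arm: Moves the arm, as the interface text tells. Its arguments: {"type":"object","properties":{"rows":{"type":"array","items":{"type":"array","items":{"type":"number"}}}},"required":["rows"]}

```bash
mkdir -p pics
cat > h.py <<'E'
import numpy as np, cv2
from plant import manip
def grab(n,save=None):
    f=manip.grab_frame(n)
    if save: cv2.imwrite('pics/'+save,f['img'])
    return f
def ray(f,px,z=None,x=None,y=None):
    d=np.linalg.inv(f['mtx'])@np.array([px[0],px[1],1.]); R=np.array(f['R']);t=np.array(f['t']).ravel()
    c=-R.T@t; d=R.T@d
    for i,v in ((2,z),(0,x),(1,y)):
        if v is not None: return c+d*(v-c[i])/d[i]
    return c,d
def proj(f,X):
    p=np.array(f['mtx'])@(np.array(f['R'])@np.array(X,float)+np.array(f['t']).ravel()); return p[:2]/p[2]
E
python3 - <<'E'
from h import *
for n in('scene','top'):
    f=grab(n,n+'0.png'); print(n,ray(f,(320,240),z=0),-np.array(f['R']).T@np.array(f['t']).ravel(),f['mtx'][0])
s=manip.state();print({k:np.round(v,3) for k,v in s.items()},manip.tip_reach)
E
```

```text
scene [ 0.40918057 -0.3717884   0.        ] [1.3183369  0.32476639 0.7025639 ] [564.00138895   0.         318.30889849]
top [ 0.50403294 -0.29281373  0.        ] [ 0.37434871 -0.26951491  1.082992  ] [572.77926499   0.         310.45966517]
{'time': np.float64(0.1), 'joint_pos': array([-1.292,  0.053,  1.614,  0.   ,  1.476, -0.119]), 'joint_vel': array([-0.001, -0.001, -0.003,  0.   ,  0.   ,  0.   ]), 'joint_efforts': array([-0.0000e+00, -3.9490e+01, -3.7136e+01, -0.0000e+00,  4.0000e-03,
        0.0000e+00]), 'tool_pos': array([ 0.242, -0.576,  0.249]), 'tool_rot': array([-0.001,  0.98 ,  0.198, -0.   ]), 'contact_force': array([-0.574, -0.639, -0.774]), 'ft_torque': array([0.002, 0.003, 0.03 ]), 'grasp_force': np.float64(0.0), 'gripper_width': np.float64(1.002)} 0.019
```

View pics/scene0.png

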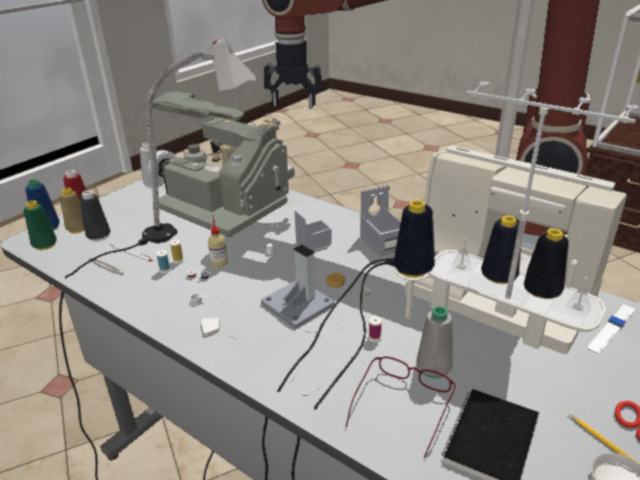

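View pics/top0.png

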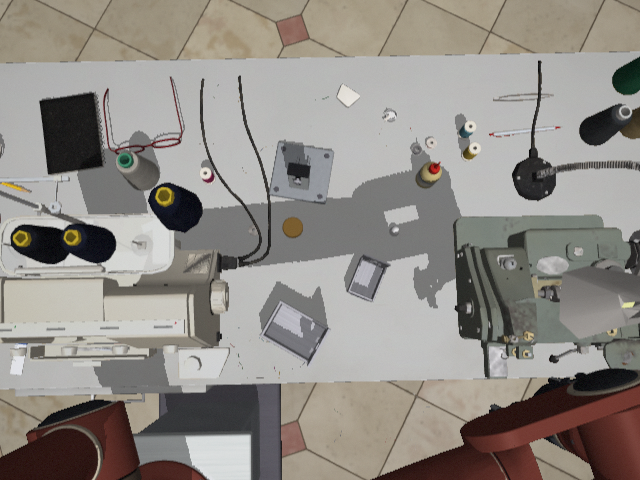

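Scene: the post is at about (295,285) and the bins at about (313,232) and (380,220). In the top view the post base is at (302,170), with bin candidates at (368,278), which is small, and (295,330), which is larger. I'll measure both and confirm in an enlarged crop.

Run:
```python
from h import *
f=grab('top'); im=f['img']
c=im[130:370,240:440]
cv2.imwrite('pics/c1.png',cv2.resize(c,None,fx=2.5*1.6/1.6,fy=2.5,interpolation=cv2.INTER_CUBIC))
for p in [(368,278),(295,330),(302,170),(292,227),(298,175)]: print(p,np.round(ray(f,p,z=0.0)*1e3))
f=grab('scene');im=f['img']
cv2.imwrite('pics/c2.png',cv2.resize(im[170:330,250:420],None,fx=3.5,fy=3.5,interpolation=cv2.INTER_CUBIC))
```

```text
(368, 278) [ 430. -382.    0.]
(295, 330) [ 336. -242.    0.]
(302, 170) [ 641. -261.    0.]
(292, 227) [ 530. -240.    0.]
(298, 175) [ 631. -253.    0.]
```

View pics/c1.png

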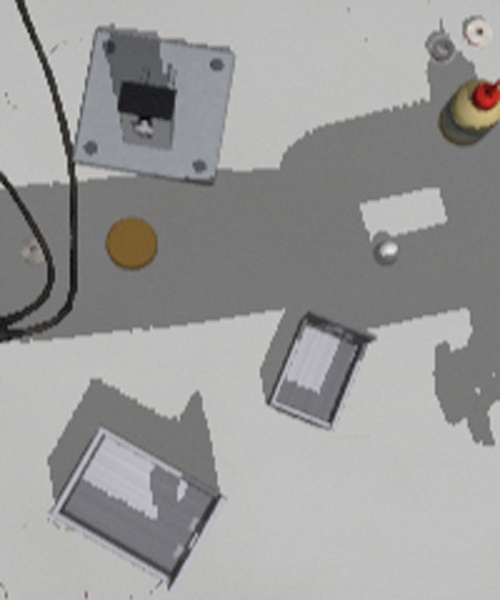

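View pics/c2.png

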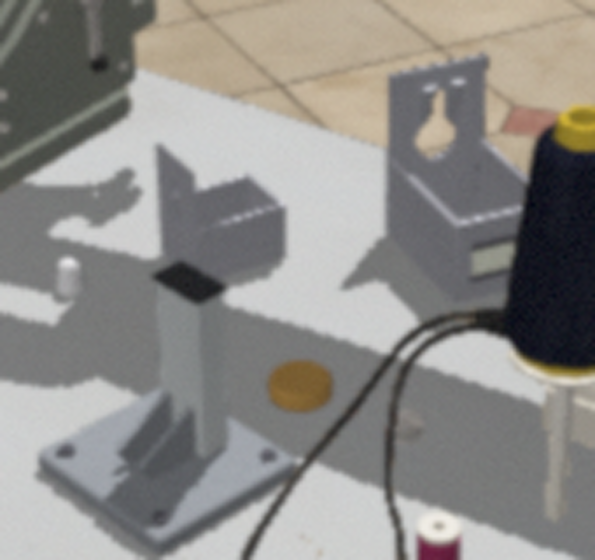

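The small bin at (368,278) measures about 47×68 mm on the plate and side edges, which matches 70×50. The other, at (295,330), is about 98 mm wide, so it is the wrong one. In the c1 crop the small bin's corners are about (308,318), (372,338), (331,429), (268,404), with the plate on the far side, and the crop confirms it. Next I measure corners.

Run:
```python
from h import *
f=grab('top')
P=lambda p:((p[0]+.5)/2.5-.5+240,(p[1]+.5)/2.5-.5+130)
def show(name,pts,z):
    w=[ray(f,P(p),z=z)*1e3 for p in pts]
    print(name,[tuple(np.round(q[:2],1)) for q in w],'len',[round(float(np.linalg.norm(w[i]-w[i-1])),1) for i in range(len(w))])
show('bin plate top',[(306,316),(374,338)],.084)
show('bin front rim',[(268,404),(331,429)],.04)
show('base',[(97,28),(233,52),(212,183),(75,160)],.012)
show('upright top',[(120,82),(175,84),(174,119),(118,115)],.121)
show('wax',[(132,243)],.013);show('thimble',[(386,248)],.022);show('bob',[(32,250)],.011);show('oil',[(488,95)],.128)
show('screwhead',[(143,125)],.102)
w=grab('wrist','w0.png');c=-np.array(w['R']).T@np.array(w['t']).ravel()
print('wristcam',c,'fwd',np.array(w['R'])[2],'right',np.array(w['R'])[0],w['mtx'][0,0])
```

```text
bin plate top [(np.float64(464.1), np.float64(-364.1)), (np.float64(447.6), np.float64(-411.1))] len [49.8, 49.8]
bin front rim [(np.float64(404.5), np.float64(-338.6)), (np.float64(385.5), np.float64(-383.7))] len [49.0, 49.0]
base [(np.float64(696.1), np.float64(-217.2)), (np.float64(675.0), np.float64(-321.3)), (np.float64(573.3), np.float64(-302.7)), (np.float64(593.2), np.float64(-199.0))] len [104.5, 106.2, 103.4, 105.6]
upright top [(np.float64(624.8), np.float64(-237.8)), (np.float64(622.7), np.float64(-275.6)), (np.float64(598.1), np.float64(-274.4)), (np.float64(601.7), np.float64(-236.0))] len [23.2, 37.8, 24.6, 38.5]
wax [(np.float64(528.4), np.float64(-241.2))] len [0.0]
thimble [(np.float64(519.4), np.float64(-431.4))] len [0.0]
bob [(np.float64(524.9), np.float64(-165.6))] len [0.0]
oil [(np.float64(608.8), np.float64(-488.9))] len [0.0]
screwhead [(np.float64(598.7), np.float64(-252.7))] len [0.0]
wristcam [ 0.30599528 -0.55057303  0.37355418] fwd [-0.24868314 -0.10456284 -0.96292435] right [ 3.88018021e-01 -9.21651778e-01 -1.27750027e-04] 422.7529655812006
```

```bash
cat >> h.py <<'E'
from scipy.spatial.transform import Rotation as Ro
def down(yaw,tilt=0): # tool x at yaw (deg), z tilted forward by tilt
    R=Ro.from_euler('z',yaw,degrees=True)*Ro.from_euler('x',180,degrees=True)
    return R*Ro.from_euler('y',tilt,degrees=True)
def cur():
    s=manip.state(); q=s['tool_rot']; return np.array(s['tool_pos']),Ro.from_quat([q[1],q[2],q[3],q[0]]),s
def plan(p1,R1,n,p0=None,R0=None):
    if p0 is None: p0,R0,_=cur()
    D=R0.inv()*R1; v=D.as_rotvec()/n; r=Ro.from_rotvec(v).as_matrix()
    S=sum(np.linalg.matrix_power(r,k) for k in range(n))
    t=np.linalg.solve(S,R0.inv().apply(np.array(p1)-p0))
    print(n,'x',np.round(np.r_[t*100,np.degrees(v)],2))
E
python3 - <<'E'
from h import *
a=(np.array([.40,-.30,.28]),down(-10)); plan(*a,12)
b=(np.array([.466,-.231,.17]),down(-10,65)); plan(*b,12,*a)
print(down(-10,65).apply([0,0,1]))
E
```

```text
12 x [ 1.64 -2.13 -0.25 -0.    0.    2.73]
12 x [-0.08 -0.66  1.07  0.    5.42  0.  ]
[ 0.89253894 -0.1573787  -0.42261826]
```

Request:
move_arm --pt "1.64 -2.13 -0.25 0 0 2.73 1" --pt "1.64 -2.13 -0.25 0 0 2.73 1" --pt "1.64 -2.13 -0.25 0 0 2.73 1" --pt "1.64 -2.13 -0.25 0 0 2.73 1" --pt "1.64 -2.13 -0.25 0 0 2.73 1" --pt "1.64 -2.13 -0.25 0 0 2.73 1" --pt "1.64 -2.13 -0.25 0 0 2.73 1" --pt "1.64 -2.13 -0.25 0 0 2.73 1" --pt "1.64 -2.13 -0.25 0 0 2.73 1" --pt "1.64 -2.13 -0.25 0 0 2.73 1" --pt "1.64 -2.13 -0.25 0 0 2.73 1" --pt "1.64 -2.13 -0.25 0 0 2.73 1"

```text
time: 1.3
tool_pos: [0.4009, -0.2989, 0.2806]
tool_rot: [0.0, 0.996, -0.088, 0.0]
contact_force: [-0.1, 0.4, 0.4]
gripper_width: 0.997
grasp_force: 0.0
```

Request:
move_arm --pt "-0.08 -0.66 1.07 0 5.42 0 1" --pt "-0.08 -0.66 1.07 0 5.42 0 1" --pt "-0.08 -0.66 1.07 0 5.42 0 1" --pt "-0.08 -0.66 1.07 0 5.42 0 1" --pt "-0.08 -0.66 1.07 0 5.42 0 1" --pt "-0.08 -0.66 1.07 0 5.42 0 1" --pt "-0.08 -0.66 1.07 0 5.42 0 1" --pt "-0.08 -0.66 1.07 0 5.42 0 1" --pt "-0.08 -0.66 1.07 0 5.42 0 1" --pt "-0.08 -0.66 1.07 0 5.42 0 1" --pt "-0.08 -0.66 1.07 0 5.42 0 1" --pt "-0.08 -0.66 1.07 0 5.42 0 1" --pt "0 0 0 0 0 0 1" --pt "0 0 0 0 0 0 1"

```text
time: 2.47
tool_pos: [0.4641, -0.2308, 0.1696]
tool_rot: [0.044, 0.845, -0.073, 0.528]
contact_force: [0.4, -1.0, 0.5]
gripper_width: 1.005
grasp_force: 0.0
```

Run:
```python
from h import *
w=grab('wrist','w1.png')
p,R,s=cur();print(p,R.apply([0,0,1]),s['joint_pos'],s['time'])
for X in [(.593,-.253,.102),(.605,-.255,.121)]: print(proj(w,X))
```

```text
[ 0.46466645 -0.23176521  0.17165343] [ 0.88628931 -0.15321393 -0.43705464] [-0.93506875 -0.61472339  2.53886053  1.28134009  0.70650226 -0.02282122] 2.5167
[316.04863801 234.55166987]
[315.88200432 200.33462011]
```

View pics/w1.png

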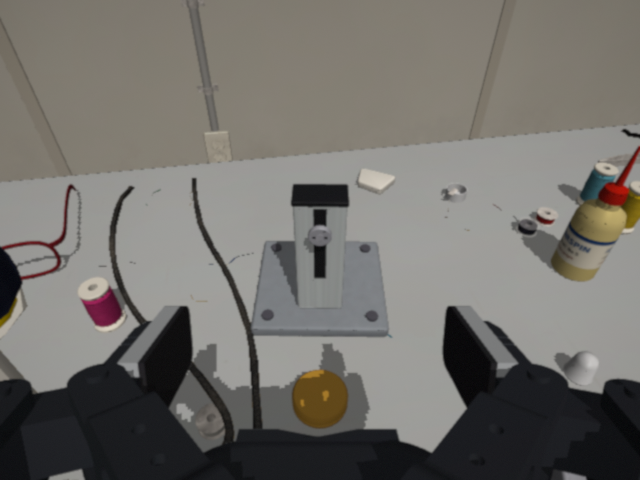

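The wrist view shows the post at (320,250), with the screw head at (319,236) in its slot, seen from the front. I'll enlarge it for accurate pixels.

Run:
```python
import cv2
im=cv2.imread('pics/w1.png')
cv2.imwrite('pics/w1c.png',cv2.resize(im[180:340,245:395],None,fx=3.7,fy=3.7,interpolation=cv2.INTER_CUBIC))
```

```text
(no output)
```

View pics/w1c.png

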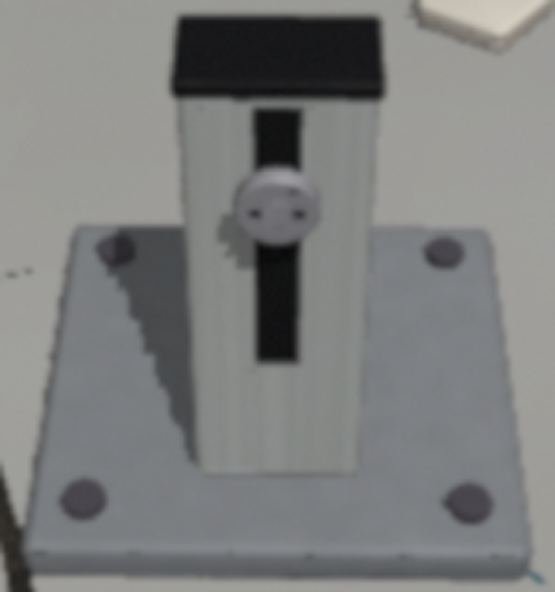

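Run:
```python
from h import *
w=grab('wrist'); t=grab('top')
P=lambda p:((p[0]+.5)/3.7-.5+245,(p[1]+.5)/3.7-.5+180)
L,Rr=[ray(w,P(p),z=.012) for p in [(202,471),(357,471)]]
print('face foot',L,Rr,np.linalg.norm(L-Rr))
bl=[ray(w,P(p),z=.012) for p in [(27,553),(530,553),(493,230),(76,228)]]
for b in bl: print('base',b)
d=bl[0]-bl[1]; yaw=np.degrees(np.arctan2(-d[0],d[1])); e=bl[3]-bl[0]; f2=bl[2]-bl[1]
d2=bl[3]-bl[2]
print('yaws',yaw,np.degrees(np.arctan2(-d2[0],d2[1])),[np.degrees(np.arctan2(v[1],v[0])) for v in (e,f2)],'lens',np.linalg.norm(d),np.linalg.norm(d2),np.linalg.norm(e),np.linalg.norm(f2))
y=np.radians(-10.5); n=np.array([np.cos(y),np.sin(y),0]); m=(L+Rr)/2
def onplane(f,px,off):
    c,dd=ray(f,px); s=(m@n-off-c@n)/(dd@n); return c+dd*s
for px,off in [((277,213),.0085),((277,86),.001),((277,97),0),((277,110),0),((277,361),0)]: print(px,onplane(w,P(px),off))
```

```text
face foot [ 0.61057957 -0.24272047  0.012     ] [ 0.60468028 -0.27705399  0.012     ] 0.0348366584405558
base [ 0.59471426 -0.20270726  0.012     ]
base [ 0.57647813 -0.30880658  0.012     ]
base [ 0.67798725 -0.32956456  0.012     ]
base [ 0.69737036 -0.22129904  0.012     ]
yaws -9.75259089701765 -10.150306634599504 [np.float64(-10.265421974306593), np.float64(-11.557284828048132)] lens 0.10765511399125663 0.10998694344856158 0.10432607315320341 0.10360982376194841
(277, 213) [ 0.59942833 -0.25749611  0.0965843 ]
(277, 86) [ 0.60683281 -0.25870065  0.12014804]
(277, 97) [ 0.60781508 -0.25888822  0.11694336]
(277, 110) [ 0.60781276 -0.25890073  0.11399715]
(277, 361) [ 0.60776069 -0.25918164  0.04787322]
```

Enlarged crop: the head front centre is at crop (277,213), which puts the screw at about z = 0.097 m, inside its range of 0.091 to 0.113. The cap edge reads 0.120 against the true 0.121, so I trust it. Next I go above the bin.

Run:
```python
from h import *
plan(np.array([.414,-.370,.20]),down(-22.5),14)
```

```text
14 x [ 0.05  1.04 -0.23 -0.5  -4.57  0.81]
```

Request:
move_arm --pt "0.05 1.04 -0.23 -0.5 -4.57 0.81 1" --pt "0.05 1.04 -0.23 -0.5 -4.57 0.81 1" --pt "0.05 1.04 -0.23 -0.5 -4.57 0.81 1" --pt "0.05 1.04 -0.23 -0.5 -4.57 0.81 1" --pt "0.05 1.04 -0.23 -0.5 -4.57 0.81 1" --pt "0.05 1.04 -0.23 -0.5 -4.57 0.81 1" --pt "0.05 1.04 -0.23 -0.5 -4.57 0.81 1" --pt "0.05 1.04 -0.23 -0.5 -4.57 0.81 1" --pt "0.05 1.04 -0.23 -0.5 -4.57 0.81 1" --pt "0.05 1.04 -0.23 -0.5 -4.57 0.81 1" --pt "0.05 1.04 -0.23 -0.5 -4.57 0.81 1" --pt "0.05 1.04 -0.23 -0.5 -4.57 0.81 1" --pt "0.05 1.04 -0.23 -0.5 -4.57 0.81 1" --pt "0.05 1.04 -0.23 -0.5 -4.57 0.81 1" --pt "0 0 0 0 0 0 1" --pt "0 0 0 0 0 0 1" --pt "0 0 0 0 0 0 1"

```text
time: 4.03
tool_pos: [0.4138, -0.3696, 0.1977]
tool_rot: [-0.001, 0.981, -0.195, 0.0]
contact_force: [-0.1, -0.2, 0.2]
gripper_width: 1.005
grasp_force: 0.0
```

Run:
```python
from h import *
w=grab('wrist','w2.png')
p,R,s=cur();print(p,R.apply([0,0,1]),R.apply([1,0,0]),s['joint_pos'],s['time'],s['contact_force'])
c=-np.array(w['R']).T@np.array(w['t']).ravel();print(c,w['R'][2])
```

```text
[ 0.41348699 -0.36921135  0.19738275] [ 4.45291661e-04  1.49375783e-03 -9.99998785e-01] [ 9.23911876e-01 -3.82605306e-01 -1.60109612e-04] [-8.63767894e-01 -7.68087644e-02  1.83089463e+00  1.33095423e-03
  1.38835339e+00  1.09940105e+00] 4.0833 [-0.75028184  0.10111432 -0.46887107]
[ 0.47772882 -0.39672631  0.32152654] [-0.24832411  0.10285798 -0.96320059]
```

View pics/w2.png

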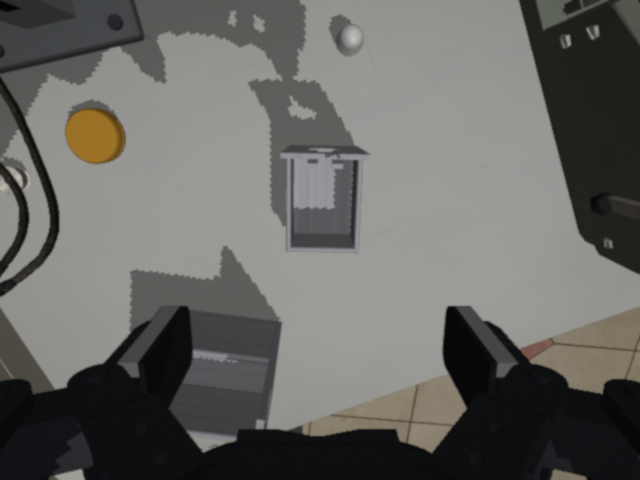

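The bin is upright, with its plate top edge at (281–369,153) and front rim at (285–358,252). The jaws straddle it, and the larger bin lies to the left.

Run:
```python
from h import *
w=grab('wrist'); p,R,s=cur()
def sh(pts,z):
    a=[ray(w,q,z=z) for q in pts]; m=sum(a)/2; d=a[0]-a[1]
    print(np.round(a,4).tolist(),'mid',m.round(4),'len',np.linalg.norm(d).round(4),'yaw',np.degrees(np.arctan2(-d[0],d[1])).round(2),'tool',R.inv().apply(m-p).round(4)); return m
f=sh([(285.5,251),(358,253)],.04); b=sh([(281,153),(369,154)],.084)
d=b-f; print(np.linalg.norm(d[:2]),np.degrees(np.arctan2(d[1],d[0])))
print('bigbin corner tool',[R.inv().apply(ray(w,(281,320),z=z)-p).round(3) for z in (.04,.06)])
```

```text
[[0.4054, -0.3426, 0.04], [0.3848, -0.3888, 0.04]] mid [ 0.3951 -0.3657  0.04  ] len 0.0505 yaw -24.1 tool [-0.018   0.0042  0.1572]
[[0.4695, -0.3714, 0.084], [0.4504, -0.416, 0.084]] mid [ 0.46   -0.3937  0.084 ] len 0.0485 yaw -23.09 tool [0.0526 0.0052 0.1132]
0.07062482959132489 -23.378488777325916
bigbin corner tool [array([-0.07 , -0.025,  0.157]), array([-0.06 , -0.024,  0.137])]
```

Run:
```python
from h import *
plan(np.array([.4158,-.3728,.034]),down(-23.4),10)
```

```text
10 x [ 0.04  0.03  1.63 -0.01  0.    0.09]
```

Request:
move_arm --pt "0.04 0.03 1.63 0 0 0.09 1" --pt "0.04 0.03 1.63 0 0 0.09 1" --pt "0.04 0.03 1.63 0 0 0.09 1" --pt "0.04 0.03 1.63 0 0 0.09 1" --pt "0.04 0.03 1.63 0 0 0.09 1" --pt "0.04 0.03 1.63 0 0 0.09 1" --pt "0.04 0.03 1.63 0 0 0.09 1" --pt "0.04 0.03 1.63 0 0 0.09 1" --pt "0.04 0.03 1.63 0 0 0.09 1" --pt "0.04 0.03 1.63 0 0 0.09 1" --pt "0 0 0 0 0 0 1" --pt "0 0 0 0 0 0 0.4" --pt "0 0 0 0 0 0 0" --pt "0 0 0 0 0 0 -0.4" --pt "0 0 0 0 0 0 -1" --pt "0 0 0 0 0 0 -1" --pt "0 0 0 0 0 0 -1" --pt "0 0 0 0 0 0 -1" --pt "0 0 0 0 0 0 -1" --pt "0 0 0 0 0 0 -1"

```text
time: 5.8
tool_pos: [0.4171, -0.3745, 0.0361]
tool_rot: [-0.0, 0.979, -0.203, 0.001]
contact_force: [-0.2, 0.4, 7.3]
gripper_width: 0.569
grasp_force: 65.4
```

Run:
```python
from h import *
p,R,s=cur();print(p,R.apply([0,0,1]),s['time'],s['contact_force'],s['gripper_width'],s['grasp_force'])
```

```text
[ 0.41712148 -0.37452552  0.03607105] [ 1.47615650e-03 -1.26980359e-04 -9.99998902e-01] 5.8 [-0.20131267  0.44028803  7.33206742] 0.5687127946773698 65.40894627571106
```

Run:
```python
from h import *
p,R,s=cur(); a=(p+[0,0,.084],down(-23.4)); plan(*a,7); plan(np.array([.506,-.239,.12]),down(-10.3),12,*a)
```

```text
7 x [ 0.   -0.   -1.2  -0.   -0.01  0.  ]
12 x [ 0.37 -1.3   0.    0.    0.   -1.09]
```

Request:
move_arm --pt "0 0 -1.2 0 0 0 -1" --pt "0 0 -1.2 0 0 0 -1" --pt "0 0 -1.2 0 0 0 -1" --pt "0 0 -1.2 0 0 0 -1" --pt "0 0 -1.2 0 0 0 -1" --pt "0 0 -1.2 0 0 0 -1" --pt "0 0 -1.2 0 0 0 -1"

```text
time: 6.38
tool_pos: [0.4162, -0.3736, 0.1196]
tool_rot: [-0.001, 0.979, -0.203, -0.0]
contact_force: [-0.5, 0.0, -2.7]
gripper_width: 0.572
grasp_force: 64.3
```

Request:
move_arm --pt "0.37 -1.3 0 0 0 -1.09 -1" --pt "0.37 -1.3 0 0 0 -1.09 -1" --pt "0.37 -1.3 0 0 0 -1.09 -1" --pt "0.37 -1.3 0 0 0 -1.09 -1" --pt "0.37 -1.3 0 0 0 -1.09 -1" --pt "0.37 -1.3 0 0 0 -1.09 -1" --pt "0.37 -1.3 0 0 0 -1.09 -1" --pt "0.37 -1.3 0 0 0 -1.09 -1" --pt "0.37 -1.3 0 0 0 -1.09 -1" --pt "0.37 -1.3 0 0 0 -1.09 -1" --pt "0.37 -1.3 0 0 0 -1.09 -1" --pt "0.37 -1.3 0 0 0 -1.09 -1" --pt "0 0 0 0 0 0 -1" --pt "0 0 0 0 0 0 -1" --pt "0 0 0 0 0 0 -1"

```text
time: 7.63
tool_pos: [0.505, -0.2383, 0.1183]
tool_rot: [-0.001, 0.996, -0.09, -0.0]
contact_force: [-0.2, 0.2, -2.0]
gripper_width: 0.573
grasp_force: 64.4
```

Run:
```python
from h import *
p,R,s=cur();print(p,R.apply([0,0,1]),R.apply([1,0,0]),s['time'],s['contact_force'],s['ft_torque'],s['gripper_width'],s['grasp_force'])
w=grab('wrist','w3.png')
t=grab('top','t3.png');im=t['img']
a=cv2.resize(w['img'][0:330,140:500],None,fx=1.1,fy=1.1); b=cv2.resize(im[140:260,250:350],(400,480),interpolation=cv2.INTER_CUBIC)
o=np.zeros((480,800,3),np.uint8); o[:a.shape[0],:a.shape[1]]=a; o[:,400:]=b
cv2.imwrite('pics/m3.png',o)
```

```text
[ 0.50499222 -0.23829794  0.1183356 ] [-6.39843994e-04  1.95585829e-03 -9.99997883e-01] [ 9.83949422e-01 -1.78444886e-01 -9.78589110e-04] 7.6333 [-0.19910706  0.22639934 -2.03032008] [-0.00585452  0.03888437 -0.00414339] 0.5728747362998712 64.39848303794861
```

View pics/m3.png

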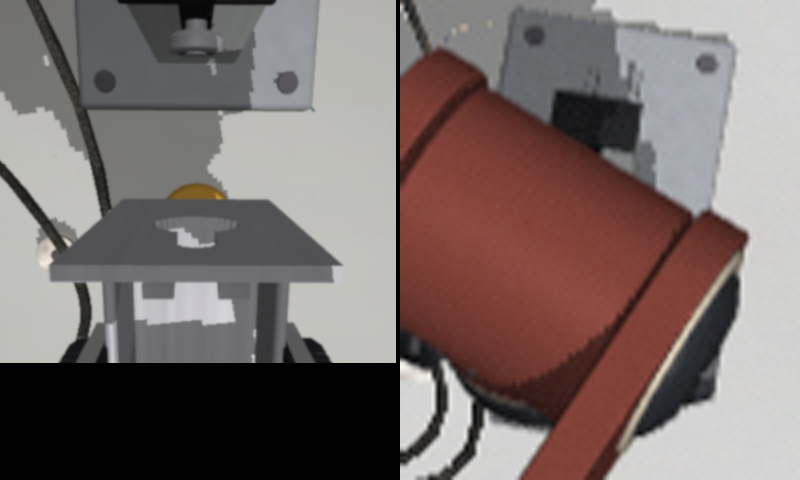

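The left pane (wrist) shows the gripped bin: plate back-top edge from (50,265) to (340,265), screw head at about (196,42), nearly aligned laterally. The right pane (top) has the bin hidden by the arm. Now the offsets in the tool frame.

```bash
cat > m.py <<'E'
from h import *
E
python3 - <<'E'
from h import *
w=grab('wrist'); p,R,s=cur()
P=lambda q:((q[0]+.5)/1.1-.5+140,(q[1]+.5)/1.1-.5)
T=lambda q,z:(R.inv().apply(ray(w,P(q),z=z)-p)*1e3).round(1)
u=p[2]-.036
print('plate top',T((50,265),u+.084),T((340,265),u+.084),'plate bottom',T((122,200),u),T((270,200),u))
print('hole edges', T((155,225),u+.046),T((238,225),u+.046))
print('head L/R/front low/top', T((170,42),.0965),T((222,42),.0965),T((196,56),.0965-.004), T((196,30),.1045))
print('base front',T((80,107),.012),T((311,108),.012))
print('cap front',T((118,2),.117),T((275,2),.117))
im=w['img']; g=cv2.cvtColor(im,cv2.COLOR_BGR2GRAY)
# screw head pixel extents around row
for r in (32,36,40,44): 
    print(r, g[r,288:352].tolist())
E
```

```text
plate top [ 47.9 -23.8 -48. ] [ 47.9  25.3 -48.1] plate bottom [ 47.3 -24.2  36. ] [47.3 26.7 35.9]
hole edges [ 47.5  -9.1 -10. ] [ 47.5  11.5 -10.1]
head L/R/front low/top [94.6 -6.4 21.7] [94.6  8.6 21.7] [91.5  1.1 25.7] [96.2  1.1 13.7]
base front [ 81.2 -53.1 106.3] [ 80.9  55.4 106.1]
cap front [ 99.9 -17.8   1.2] [99.9 20.1  1.2]
32 [64, 66, 66, 66, 67, 70, 76, 78, 79, 81, 82, 85, 86, 89, 91, 92, 93, 95, 95, 97, 98, 100, 102, 104, 106, 108, 110, 112, 112, 113, 113, 112, 111, 110, 109, 109, 107, 107, 107, 105, 105, 104, 104, 103, 103, 102, 104, 113, 122, 119, 111, 107, 109, 112, 112, 112, 113, 112, 112, 112, 112, 112, 111, 111]
36 [65, 65, 63, 62, 65, 67, 69, 72, 77, 79, 82, 86, 87, 89, 91, 93, 94, 95, 97, 99, 101, 102, 104, 107, 108, 110, 112, 114, 115, 115, 114, 114, 113, 112, 110, 110, 108, 107, 107, 107, 104, 103, 102, 102, 100, 101, 104, 122, 140, 140, 135, 128, 121, 112, 108, 111, 112, 112, 112, 111, 112, 111, 111, 111]
40 [65, 63, 63, 61, 65, 68, 71, 75, 79, 81, 84, 86, 88, 90, 92, 94, 96, 97, 99, 100, 102, 103, 105, 106, 108, 108, 109, 110, 111, 111, 112, 112, 111, 111, 109, 108, 108, 107, 106, 106, 105, 103, 103, 102, 99, 97, 98, 104, 121, 134, 133, 125, 116, 108, 106, 110, 112, 112, 112, 112, 111, 111, 111, 111]
44 [64, 65, 63, 59, 59, 58, 60, 60, 61, 60, 59, 60, 59, 59, 59, 59, 59, 59, 58, 57, 58, 57, 56, 56, 57, 57, 58, 58, 58, 58, 57, 57, 58, 58, 59, 59, 59, 59, 62, 61, 62, 63, 63, 63, 63, 64, 63, 66, 72, 77, 75, 70, 70, 71, 77, 86, 95, 98, 97, 97, 98, 97, 97, 99]
```

Request:
move_arm --pt "0 0 1.05 0 0 0 -1" --pt "0 0 1.05 0 0 0 -1" --pt "0 0 1.05 0 0 0 -1" --pt "0.9 0 0 0 0 0 -1" --pt "0.9 0 0 0 0 0 -1" --pt "0.9 0 0 0 0 0 -1" --pt "0.7 0 0 0 0 0 -1" --pt "0.3 0 0 0 0 0 -1" --pt "0 0 0 0 0 0 -1" --pt "0 0 0 0 0 0 -1" --pt "0 0 0 0 0 0 -1"

```text
time: 8.7
tool_pos: [0.5413, -0.2448, 0.0868]
tool_rot: [-0.001, 0.996, -0.09, -0.0]
contact_force: [-0.2, 0.7, -1.8]
gripper_width: 0.574
grasp_force: 64.4
```

Run:
```python
from h import *
p,R,s=cur();print(p,R.apply([1,0,0]),s['time'],s['contact_force'],s['ft_torque'])
w=grab('wrist','w4.png')
cv2.imwrite('pics/w4c.png',cv2.resize(w['img'][0:280,180:460],None,fx=2.1,fy=2.1,interpolation=cv2.INTER_CUBIC))
```

```text
[ 0.5412797  -0.24475271  0.08683509] [ 0.98390784 -0.17867342 -0.00108139] 8.7 [-0.19304688  0.67352557 -1.83687293] [-4.16747073e-05 -3.09496366e-02  9.24855509e-03]
```

View pics/w4c.png

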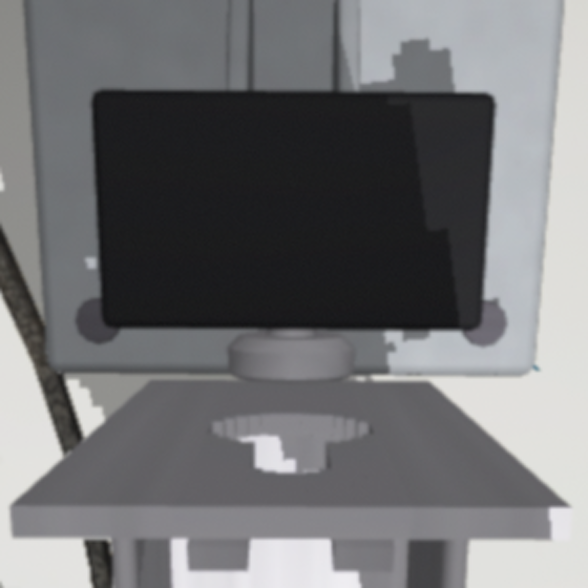

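The view shows the head (col 291) and hole (col 291) aligned, with the plate just short of the head. I'll creep forward.

Request:
move_arm --pt "0.3 0 0 0 0 0 -1" --pt "0.3 0 0 0 0 0 -1" --pt "0.2 0 0 0 0 0 -1" --pt "0 0 0 0 0 0 -1"

```text
time: 9.08
tool_pos: [0.5497, -0.2464, 0.087]
tool_rot: [-0.001, 0.996, -0.09, -0.0]
contact_force: [-0.1, 0.7, -1.9]
gripper_width: 0.571
grasp_force: 64.4
```

Request:
move_arm --pt "0.1 0 0 0 0 0 -1" --pt "0.1 0 0 0 0 0 -1" --pt "0 0 0 0 0 0 -1"

```text
time: 9.33
tool_pos: [0.5513, -0.2467, 0.0868]
tool_rot: [-0.001, 0.996, -0.09, -0.0]
contact_force: [0.3, 0.1, -2.1]
gripper_width: 0.57
grasp_force: 64.4
```

Request:
move_arm --pt "0.1 0 0 0 0 0 -1" --pt "0.1 0 0 0 0 0 -1" --pt "0 0 0 0 0 0 -1"

```text
time: 9.58
tool_pos: [0.5533, -0.247, 0.0868]
tool_rot: [-0.001, 0.996, -0.09, -0.0]
contact_force: [-0.1, -0.2, -2.1]
gripper_width: 0.574
grasp_force: 64.4
```

Request:
move_arm --pt "0.1 0 0 0 0 0 -1" --pt "0.1 0 0 0 0 0 -1" --pt "0 0 0 0 0 0 -1"

```text
time: 9.83
tool_pos: [0.5554, -0.2474, 0.0868]
tool_rot: [-0.001, 0.996, -0.09, -0.0]
contact_force: [-0.6, 0.2, -2.2]
gripper_width: 0.571
grasp_force: 64.4
```

Request:
move_arm --pt "0.1 0 0 0 0 0 -1" --pt "0 0 0 0 0 0 -1"

```text
time: 10.0
tool_pos: [0.5562, -0.2475, 0.0868]
tool_rot: [-0.001, 0.996, -0.09, -0.0]
contact_force: [-0.3, 0.0, -2.5]
gripper_width: 0.571
grasp_force: 64.4
```

Request:
move_arm --pt "0.1 0 0 0 0 0 -1" --pt "0 0 0 0 0 0 -1"

```text
time: 10.17
tool_pos: [0.5565, -0.2475, 0.0867]
tool_rot: [-0.001, 0.996, -0.09, -0.001]
contact_force: [-4.7, 0.9, 2.1]
gripper_width: 0.574
grasp_force: 64.8
```

Contact at 52.3 mm travel against 53.3 predicted for flush, and well past the 44.8 where the head would have blocked, so the head is through the hole. Pushing down gently.

Request:
move_arm --pt "0 0 0.15 0 0 0 -1" --pt "0 0 0.15 0 0 0 -1" --pt "0 0 0.1 0 0 0 -1" --pt "0 0 0 0 0 0 -1"

```text
time: 10.5
tool_pos: [0.5564, -0.2476, 0.0825]
tool_rot: [-0.001, 0.996, -0.09, -0.001]
contact_force: [-5.6, 0.8, -0.3]
gripper_width: 0.568
grasp_force: 64.7
```

Request:
move_arm --pt "0 0 0.1 0 0 0 -1" --pt "0 0 0.1 0 0 0 -1" --pt "0 0 0 0 0 0 -1"

```text
time: 10.75
tool_pos: [0.5565, -0.2476, 0.0807]
tool_rot: [-0.001, 0.996, -0.09, -0.001]
contact_force: [-5.6, 0.4, 1.4]
gripper_width: 0.568
grasp_force: 64.8
```

Request:
move_arm --pt "0 0 0.1 0 0 0 -1" --pt "0 0 0.1 0 0 0 -1" --pt "0 0 0.1 0 0 0 -1" --pt "0 0 0 0 0 0 -1"

```text
time: 11.08
tool_pos: [0.5564, -0.2477, 0.0784]
tool_rot: [-0.001, 0.996, -0.09, -0.001]
contact_force: [-7.1, 2.2, 5.3]
gripper_width: 0.571
grasp_force: 65.4
```

Request:
move_arm --pt "0 0 0.1 0 0 0 -1" --pt "0 0 0.1 0 0 0 -1" --pt "0 0 0 0 0 0 -1"

```text
time: 11.33
tool_pos: [0.5565, -0.2477, 0.0772]
tool_rot: [-0.001, 0.996, -0.09, -0.002]
contact_force: [-10.0, 1.8, 8.9]
gripper_width: 0.574
grasp_force: 65.9
```

Request:
move_arm --pt "0 0 0.1 0 0 0 -1" --pt "0 0 0.1 0 0 0 -1" --pt "0 0 0 0 0 0 -1"

```text
time: 11.58
tool_pos: [0.5564, -0.2478, 0.0756]
tool_rot: [-0.001, 0.996, -0.09, -0.002]
contact_force: [-10.0, 2.8, 11.1]
gripper_width: 0.57
grasp_force: 66.1
```

Request:
move_arm --pt "-0.05 0 0.1 0 0 0 -1" --pt "0 0 0.1 0 0 0 -1" --pt "0 0 0 0 0 0 -1"

```text
time: 11.83
tool_pos: [0.5564, -0.2479, 0.0739]
tool_rot: [-0.001, 0.996, -0.09, -0.001]
contact_force: [-10.3, 1.7, 10.0]
gripper_width: 0.571
grasp_force: 66.1
```

Request:
move_arm --pt "-0.03 0 0.1 0 0 0 -1" --pt "0 0 0.1 0 0 0 -1" --pt "0 0 0 0 0 0 -1"

```text
time: 12.08
tool_pos: [0.5564, -0.2479, 0.0722]
tool_rot: [-0.001, 0.996, -0.09, -0.001]
contact_force: [-8.6, 2.4, 10.4]
gripper_width: 0.574
grasp_force: 66.1
```

Moving smoothly, with about 12 N down and 7.5 mm or so left.

Request:
move_arm --pt "-0.03 0 0.1 0 0 0 -1" --pt "0 0 0.1 0 0 0 -1" --pt "0 0 0 0 0 0 -1"

```text
time: 12.33
tool_pos: [0.5564, -0.248, 0.0704]
tool_rot: [-0.001, 0.996, -0.09, -0.0]
contact_force: [-8.9, 4.3, 12.0]
gripper_width: 0.571
grasp_force: 66.2
```

Request:
move_arm --pt "-0.02 0 0.1 0 0 0 -1" --pt "0 0 0.1 0 0 0 -1" --pt "0 0 0 0 0 0 -1"

```text
time: 12.58
tool_pos: [0.5564, -0.248, 0.0687]
tool_rot: [-0.001, 0.996, -0.09, -0.0]
contact_force: [-8.4, 2.7, 12.9]
gripper_width: 0.572
grasp_force: 66.2
```

Request:
move_arm --pt "-0.02 0 0.1 0 0 0 -1" --pt "0 0 0 0 0 0 -1" --pt "0 0 0 0 0 0 -1"

```text
time: 12.83
tool_pos: [0.5563, -0.248, 0.0679]
tool_rot: [-0.001, 0.996, -0.09, 0.0]
contact_force: [-8.2, 2.8, 12.8]
gripper_width: 0.571
grasp_force: 66.4
```

Request:
move_arm --pt "-0.02 0 0.1 0 0 0 -1" --pt "0 0 0.05 0 0 0 -1" --pt "0 0 0 0 0 0 -1"

```text
time: 13.08
tool_pos: [0.5563, -0.2481, 0.0667]
tool_rot: [-0.001, 0.996, -0.09, 0.0]
contact_force: [-9.6, 3.9, 14.2]
gripper_width: 0.572
grasp_force: 66.5
```

Request:
move_arm --pt "0 0 0.1 0 0 0 -1" --pt "0 0 0 0 0 0 -1"

```text
time: 13.25
tool_pos: [0.5563, -0.2481, 0.0658]
tool_rot: [-0.001, 0.996, -0.09, 0.0]
contact_force: [-8.6, 3.1, 14.9]
gripper_width: 0.579
grasp_force: 66.5
```

Request:
move_arm --pt "0 0 0.1 0 0 0 -1" --pt "0 0 0 0 0 0 -1"

```text
time: 13.42
tool_pos: [0.5563, -0.2481, 0.0652]
tool_rot: [-0.001, 0.996, -0.09, 0.0]
contact_force: [-9.9, 3.4, 17.2]
gripper_width: 0.571
grasp_force: 66.8
```

Request:
move_arm --pt "0 0 0 0 0 0 -1" --pt "0 0 0 0 0 0 -1"

```text
time: 13.58
tool_pos: [0.5563, -0.2481, 0.0652]
tool_rot: [-0.001, 0.996, -0.09, 0.0]
contact_force: [-10.0, 3.4, 16.4]
gripper_width: 0.568
grasp_force: 66.8
```

Request:
move_arm --pt "0.0 0 0.03 0 0 0 -1" --pt "0 0 0 0 0 0 -1" --pt "0 0 0 0 0 0 -1"

```text
time: 13.83
tool_pos: [0.5563, -0.2481, 0.0651]
tool_rot: [-0.001, 0.996, -0.09, 0.0]
contact_force: [-12.0, 4.5, 17.9]
gripper_width: 0.572
grasp_force: 66.9
```

Hard stop: 0.3 mm commanded gave only 0.1 mm of motion, at z = 0.0651 against 0.0647 predicted. Releasing.

Request:
move_arm --pt "0 0 0 0 0 0 1" --pt "0 0 0 0 0 0 1" --pt "0 0 0 0 0 0 1" --pt "0 0 0 0 0 0 1" --pt "0 0 0 0 0 0 1" --pt "0 0 0 0 0 0 1" --pt "0 0 0 0 0 0 1"

```text
time: 14.42
tool_pos: [0.5554, -0.2473, 0.0607]
tool_rot: [-0.001, 0.996, -0.09, -0.0]
contact_force: [0.1, 1.3, 0.1]
gripper_width: 1.007
grasp_force: 0.0
```

Run:
```python
from h import *
p,R,s=cur();print(p,s['contact_force'],s['gripper_width'],s['grasp_force'],s['time'])
```

```text
[ 0.55541798 -0.24725656  0.06070962] [0.06431308 1.29633805 0.07332976] 1.0070829587905201 0.0 14.4167
```

Request:
move_arm --pt "0 0 -1 0 0 0 1" --pt "0 0 -1.5 0 0 0 1" --pt "0 0 -2 0 0 0 1" --pt "0 0 -2 0 0 0 1" --pt "0 0 -2 0 0 0 1" --pt "0 0 -2 0 0 0 1" --pt "-1 0 -1 0 0 0 1" --pt "-1.5 0 0 0 0 0 1" --pt "-2 0 0 0 0 0 1" --pt "-2 0 0 0 0 0 1" --pt "-2 0 0 0 0 0 1" --pt "-2 0 0 0 4 0 1" --pt "-2 0 0 0 5 0 1" --pt "-1 0 0 0 6 0 1" --pt "0 0 0 0 6 0 1" --pt "0 0 0 0 6 0 1" --pt "0 0 0 0 3 0 1" --pt "0 0 0 0 0 0 1" --pt "0 0 0 0 0 0 1"

```text
time: 16.0
tool_pos: [0.4225, -0.2236, 0.1736]
tool_rot: [0.023, 0.962, -0.087, 0.257]
contact_force: [0.6, 0.0, 0.4]
gripper_width: 0.999
grasp_force: 0.0
```

Run:
```python
from h import *
w=grab('wrist','w5.png');t=grab('top','t5.png');sc=grab('scene','s5.png')
p,R,s=cur();print(p,R.apply([0,0,1]),s['time'])
for X in [(.607,-.258,.12),(.607,-.258,.0965),(.57,-.25,.07)]: print([np.round(proj(f,X)) for f in (w,t,sc)])
u=proj(w,(.595,-.255,.09)).astype(int); v=proj(t,(.59,-.255,.09)).astype(int)
x0=np.clip(u[0]-90,0,440);y0=np.clip(u[1]-70,0,320);print(x0,y0,v)
o=np.hstack([cv2.resize(w['img'][y0:y0+130,x0:x0+130+50],None,fx=3,fy=3,interpolation=cv2.INTER_CUBIC)[:390,:540],cv2.resize(t['img'][v[1]-65:v[1]+65,v[0]-43:v[0]+43],None,fx=3,fy=3,interpolation=cv2.INTER_CUBIC)])
cv2.imwrite('pics/m5.png',o);print(o.shape)
```

```text
[ 0.42355744 -0.2238057   0.17428534] [ 0.49167093 -0.08766524 -0.86635703] 16.15
[array([317.,  -3.]), array([300., 173.]), array([305., 249.])]
[array([317.,  28.]), array([300., 176.]), array([305., 259.])]
[array([315., 107.]), array([296., 199.]), array([320., 263.])]
225 0 [298 186]
(390, 798, 3)
```

View pics/m5.png

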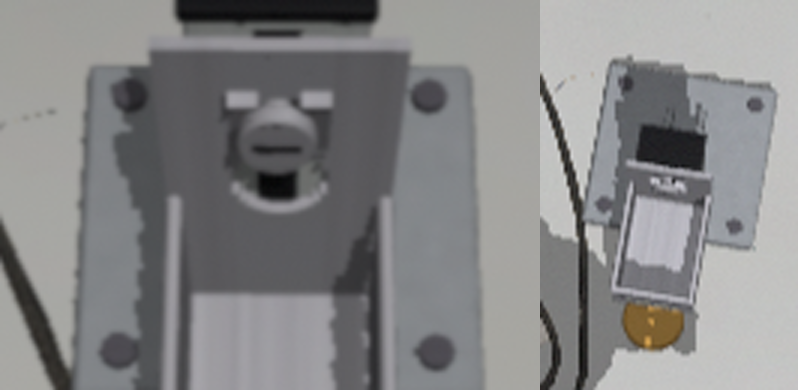

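The left pane shows the bin hanging on the post: head at crop (277,135) at the top of the slot between the lips, plate top edge at row 42 and level. The wax is untouched (right pane). I'll check the head-to-plate-top height, which should be 16 mm.

Run:
```python
from h import *
w=grab('wrist'); y=np.radians(-10.3); n=np.array([np.cos(y),np.sin(y),0]); m=np.array([.6056,-.257,0])
def on(px,off):
    c,d=ray(w,((px[0]+.5)/3-.5+225,(px[1]+.5)/3-.5)); return c+d*((m@n-off-c@n)/(d@n))
for nm,q,off in [('plate top front',(280,50),.003),('plate top back',(280,40),0),('head front top',(277,112),.0122),('head front bottom',(277,172),.0122),('hole bottom front',(277,212),.003),('plate L',(152,45),.0015),('plate R',(410,45),.0015),('headL',(238,140),.0122),('headR',(317,140),.0122),('cap front',(277,22),.001)]: print(nm,on(q,off).round(4))
```

```text
plate top front [ 0.6025 -0.2574  0.1128]
plate top back [ 0.6054 -0.258   0.1121]
head front top [ 0.5935 -0.2552  0.1072]
head front bottom [ 0.5935 -0.2552  0.0898]
hole bottom front [ 0.6026 -0.2568  0.0642]
plate L [ 0.6083 -0.2336  0.1124]
plate R [ 0.5995 -0.2822  0.1125]
headL [ 0.5949 -0.2476  0.0994]
headR [ 0.5921 -0.2631  0.0994]
cap front [ 0.6045 -0.2572  0.1176]
```

```bash
python3 -c "
from plant import manip
print(manip.job_done())"
```

```text
the job is handed in; nothing more can be done
None
```

The small bin hangs on the post with its slot pushed down to the hard stop on the screw (about 20 N at most), and I let go and handed the job in at about 16 s; my last camera check put the head 14 mm below the plate top (16 mm nominal, about 2 mm measuring error), which fits fully home.

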